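Open the guard gate of the pad printer

ROBOT

A 6-joint arm with a two-finger parallel gripper is mounted at the origin on the work surface. World frame = base frame: x ahead of the robot, y to its left, z up, the work surface at z = 0. Lengths are in mm, angles in degrees, forces in N, time in s.
With the tool pointing down it reaches from about 350 to 875 mm from the base axis. Payload 4.2 kg.
Tool frame: the origin (TCP) lies midway between the tips of the shut fingers; the grasp point (between the pads) lies 19 mm behind it (bot.grasp_offset is the distance from the TCP to the grasp point, in mm); z points along the fingers, y is the direction in which the jaws open and shut (so a half turn about z gives the same grasp; the last joint's range is limited). The gripper opens to 85 mm and grips with 20 to 120 N. Pads are 22 mm wide; open, the fingers measure 114 mm over their backs; the gripper's body (76 mm by 85 mm) begins 54 mm behind the grasp point. The pads swing forward as they close: fully open they stand 13 mm farther back than shut.
Start: joints at [85.577, 22.042, 0.453, 0, -68.411, -14.817], TCP at [205.92, 590.081, 231.312] pointing down, gripper open.
Joint ranges: [-179.83, 179.83], [-69.29, 118.12], [-61.27, 80.66], [-181.25, 117.63], [-171.15, -9.14], [-177.46, 177.46]. Speed limits (degrees/s): [159.86, 159.86, 180, 180, 180, 180].

INTERFACE

Orientations are given as [roll, pitch, yaw] about the fixed x, y, z axes, in that order (R = Rz(yaw) Ry(pitch) Rx(roll)).
In Python, from cell import bot, viewer, job gives the robot as it stands.
- The arm moves only by the tool carry_out, never from a script. Its arguments are lists of equal length, an entry for each row: "delta_pos": the shift along the tool's x, y, z in mm, a list of three; "yaw": the turn about the tool's z in units of 8 degrees (1.0 is 8 degrees); "fingers": the closure, from -1 (fully open) to 1 (shut). A call has 1 to 20 rows; each row is the pose to reach, as a shift and turn from the pose commanded when the call began, along the tool's axes at that moment; what a row does not reach only later rows make up. A row lasts 1/8 s, in which the tool goes at most 62.5 mm and 10.7 degrees, less where a joint would pass 70% of its speed; a pose out of reach is approached as far as the arm can. A call with a gripper value outside its range is refused whole. The fingers move at their own pace and stop on an object; "grip_force" is the grip in N (left out, the last holds). Time passes only in rows, so rows that repeat a pose let the fingers close. It gives the time, the measured TCP pose, the force and the opening at its end, in the units of the state.
- bot.get_obs(): the state, without advancing time (a new reading comes with each control period).
- viewer.snapshot(name): name is "scene" or "top" or "wrist"; returns a dict with "color" (384x512x3 uint8, red, green, blue), "fx", "fy", "cx", "cy" (pixels), "rvec" (rotation vector, rad) and "tvec" (3), from world to camera coordinates, as OpenCV has them. Camera axes: x right, y down, z forward; pixel columns grow to the right and rows downward; lengths in mm; the calibration is good to about 2 mm. A picture is of the moment at which its call begins. There is no depth.
- job.hand_in(): hands the job in, once; it reports no verdict.
The state is a dict: "t": time; "joint_positions": joint angles; "joint_velocities": joint speeds; "joint_efforts": joint torques, N m; "eef_pos": TCP position; "eef_rot": TCP orientation; "wrist_force": force on the tool from outside, world axes, zero at the start; "ft_torque": the same for the moment, N m; "opening": finger opening in mm.
Only numpy, scipy, OpenCV 4.12 (cv2) and the standard library are available. Lean on these libraries where they do the work, as an engineer would, in place of code of your own. Each camera call takes 0.05 s, during which the arm holds its last target.

TASK

The pad printer's nest has to be got at, so open its guard gate: squeeze the red thumb lever to the black grip to lift the latch bar out of its catch, and since the catch is hooked and the shut gate sprung against it, press the gate in until the bar slips free rather than wrenching it. Then swing the gate round steadily, without flinging it, until it stands at least square to the guard, and leave it open with the latch bar back down. Do not shift the bottle, pen tray or carton on the bench.

Things in the scene. Friction and masses are not known exactly. Their poses are not given: they have to be found in the camera images.
- gate (a joint): turn of the guard gate on its upright hinge, rad: about 0 = shut as found, grows as it swings out (counter-clockwise from above), 1.66 = open stop; it can be pressed in to -0.055. Near shut a spring buffer pushes it out (about 4 N at the free end, 6 N pressed right in); further open, a friction hinge (about 1 N at the grip) leaves it where it is put.
- latch (a joint): lift of the latch bar, rad: 0 = down on its rest, 0.28 = thumb lever squeezed to its stop. Bar and lever are one piece, pivoted on the gate; its weight brings it down when let go (about 2 N at the lever lifts it). The bar clears the catch above 0.20; under the catch's hook it lifts only about 0.03.
- gate_grip (a point): grasp point of the fixed black grip on the gate: a bar 12 mm wide (along the gate), 20 mm deep, leaning 40 degrees from vertical out towards the operator, 235 mm above the bench. It runs on 26 mm to its top end. Axes: x along the gate towards its hinge, y into the machine, z up. The point is 152 mm from the hinge axis along the gate, 77 mm out from the gate's mid-plane.
- thumb_lever: red thumb lever, one piece with the latch bar: a bar 8 mm wide, 20 mm deep, beside the grip on the side away from the hinge, leaning out the same 40 degrees; origin on its mid line at the height of gate_grip. As found 32 mm from the grip's centre line; squeezed home it stands parallel to the grip at 13 mm, the two 23 mm over all (the grip does not move). Axes: gate's, when the bar is down.
- bar_tip (a point): outer end of the steel latch bar, mid section, 160 mm above the bench, in the catch beyond the gate's free end. The bar is 10 mm thick and 14 mm tall and reaches 141 mm from its pivot. Axes as thumb_lever.
- gate_hinge (a point): point on the gate's upright hinge axis at the height of the gate's top edge, 210 mm above the bench; axes as gate_grip.
- gate_corner (a point): top of the gate's free upright, 270 mm from the hinge axis, 210 mm above the bench, mid thickness; axes as gate_grip. The gate is an aluminium frame 272 mm wide, 20 mm thick, 30 to 210 mm above the bench, with a clear panel.
- printer: pad printer with fixed guard posts, side panels and visor; origin on the bench at the foot of the gate's hinge axis, x along the shut gate towards the hinge, y into the machine, z up. The visor's front edge bar runs along above the gate, 302 to 322 mm above the bench, 65 mm out from the shut gate's mid-plane: an upright tool cannot reach the grip under it, one leaning like the grip can.
- catch: dark steel catch on the latch post, an upward channel 20 mm long; origin and axes as printer. Its outer wall (top 178 mm above the bench) stops the bar, and a hook at its top reaches 9 mm inwards over the bar. To lift out, the bar must go in about 9 mm at the catch (gate joint near -0.027, 5 mm at the grip); pressed fully in there are 8 mm to spare.
- cleaner: white bottle with a blue cap, 60 mm across and 150 mm tall, standing loose on the bench; origin under its centre. Leave it alone.
- pen_tray: clear tray of pens, 170 x 120 x 22 mm, loose on the bench; origin under its centre. Leave it alone.
- pen_carton: small white open carton of pens, 110 x 80 x 60 mm with a raised flap, loose on the bench; origin under its centre. Leave it alone.

How it is judged:
By the outcome, as a careful person would: the job done as asked, in the order asked, and still so for the second after the job is handed in, with the robot touching nothing.
It also fails if it takes over 64 s, if anything falls off the work surface, if the arm or the gripper's body presses on something with over 40 N, if the wrist force passes 120 N, or if a joint passes its speed limit or range.

## Working session

There is one attempt and no reset: what is moved stays moved. The work goes in short steps, Python scripts to look and compute and a tool call to move; the robot and the scene stay as the last step left them, time stands still between calls to the robot, and variables do not carry over. Pictures are saved under pics/ and viewed, and the job is handed in when it is done.

Besides the shell and the picture viewer there is one more tool, called after "Call:" as name(argument=value, ...), one argument or row to a line, values as JSON. carry_out: Moves the arm, as the interface text tells. Its arguments: {"type":"object","properties":{"delta_pos":{"type":"array","items":{"type":"array","items":{"type":"number"}}},"yaw":{"type":"array","items":{"type":"number"}},"fingers":{"type":"array","items":{"type":"number"}},"grip_force":{"type":"number"}},"required":["delta_pos","yaw","fingers"]}

```bash
ls; mkdir -p pics
python3 - <<'E'
from cell import bot, viewer, job
import cv2
print(bot.get_obs())
for n in ["scene","top","wrist"]:
    s=viewer.snapshot(n); cv2.imwrite(f"pics/{n}0.png",s["color"][:,:,::-1])
    print(n,{k:v for k,v in s.items() if k!="color"})
E
```

```text
pics
{'t': 0.0, 'joint_positions': array([ 8.55768519e+01,  2.20907386e+01,  3.80871672e-01, -2.94796434e-02,
       -6.84113988e+01, -1.48165657e+01]), 'joint_velocities': array([-0.01416341, -0.03262464,  0.03597794,  0.05273881, -0.00491666,
        0.09092227]), 'joint_efforts': array([ 6.64131244e-05, -3.92283404e+01,  1.88393658e+01,  4.18615535e+00,
       -4.76354515e-03,  4.66448554e-06]), 'eef_pos': array([205.73781666, 589.55426297, 230.22801258]), 'eef_rot': array([ 1.79875760e+02, -4.53341622e-03, -1.92505846e+01]), 'wrist_force': array([-0.13104493,  0.4560053 ,  0.22042734]), 'ft_torque': array([-0.01340346,  0.00440916,  0.00539129]), 'opening': 85.14500353962197}
scene {'fx': 375.73483591914726, 'fy': 375.73483591914726, 'cx': 255.5175389377396, 'cy': 198.52759072950084, 'rvec': array([ 1.8510966 ,  1.57086533, -0.67921603]), 'tvec': array([ 121.47772128, -274.21946435, 1409.4375219 ])}
top {'fx': 349.1127320023163, 'fy': 349.1127320023163, 'cx': 254.508897209321, 'cy': 191.16012154638798, 'rvec': array([ 2.10011791, -2.16882576,  0.1250769 ]), 'tvec': array([-180.82829396,  540.78434754, 1056.96538775])}
wrist {'fx': 296.12801213920363, 'fy': 296.12801213920363, 'cx': 253.5261701740194, 'cy': 192.12144972721418, 'rvec': array([-1.69631981,  2.38911041,  0.38526885]), 'tvec': array([624.76024186, -40.54659565, 381.13228965])}
```

View pics/scene0.png

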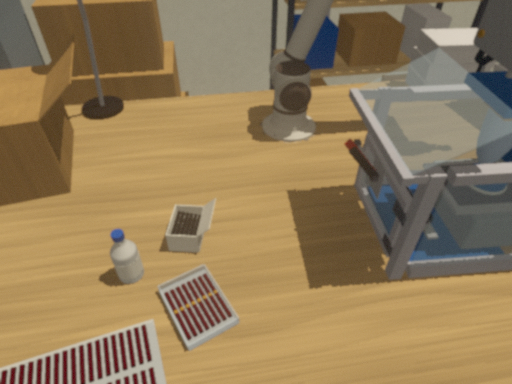

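View pics/top0.png

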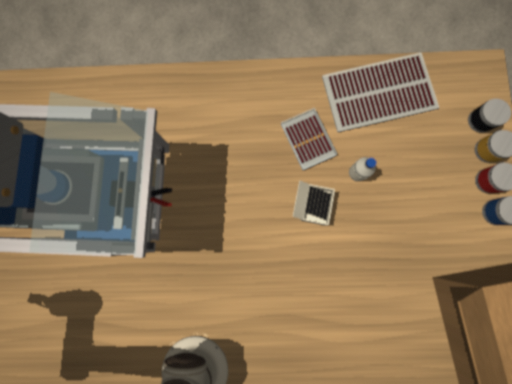

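View pics/wrist0.png

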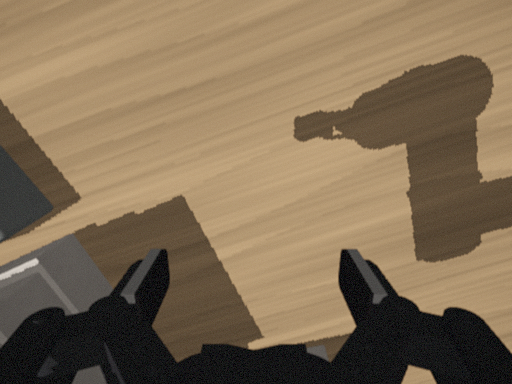

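```bash
cat > h.py <<'E'
import numpy as np, cv2
from scipy.spatial.transform import Rotation as R
def cam(s):
    Rm=cv2.Rodrigues(np.array(s["rvec"]))[0]; t=np.array(s["tvec"]); K=np.array([[s["fx"],0,s["cx"]],[0,s["fy"],s["cy"]],[0,0,1]])
    return Rm,t,K
def proj(s,P):
    Rm,t,K=cam(s); p=(Rm@np.atleast_2d(P).T).T+t; q=(K@p.T).T; return q[:,:2]/q[:,2:]
def ray(s,uv):
    Rm,t,K=cam(s); d=Rm.T@np.linalg.solve(K,[uv[0],uv[1],1]); return -Rm.T@t, d/np.linalg.norm(d)
def onz(s,uv,z):
    o,d=ray(s,uv); return o+d*(z-o[2])/d[2]
def tri(rs):
    A=0;b=0
    for o,d in rs:
        M=np.eye(3)-np.outer(d,d); A=A+M; b=b+M@o
    X=np.linalg.solve(A,b); return X,[np.linalg.norm((np.eye(3)-np.outer(d,d))@(X-o)) for o,d in rs]
E
python3 - <<'E'
from h import *
from cell import viewer,bot
for n in ["scene","top","wrist"]:
    s=viewer.snapshot(n); Rm,t,K=cam(s); print(n,-Rm.T@t,Rm.round(2).tolist())
    print(proj(s,[[0,0,0],[300,0,0],[0,300,0],bot.get_obs()['eef_pos']]).round(0).tolist())
    c=s["color"][:,:,::-1]
    if n=="top": cv2.imwrite("pics/topz.png",cv2.resize(c[80:280,0:250],None,fx=3,fy=3,interpolation=cv2.INTER_CUBIC))
    if n=="scene": cv2.imwrite("pics/scz.png",cv2.resize(c[70:290,320:512],None,fx=2.7,fy=2.7,interpolation=cv2.INTER_CUBIC))
E
```

```text
scene [1180.98003158 -322.52079951  760.08800703] [[0.16, 0.99, 0.0], [0.67, -0.11, -0.73], [-0.72, 0.12, -0.68]]
[[288.0, 125.0], [309.0, 176.0], [364.0, 119.0], [491.0, 81.0]]
top [ 378.0783622  -224.3750711  1117.60234111] [[-0.03, -1.0, -0.03], [-0.99, 0.03, -0.14], [0.14, 0.02, -0.99]]
[[195.0, 370.0], [194.0, 269.0], [97.0, 372.0], [-59.0, 321.0]]
wrist [283.17111864 563.57661213 374.08979602] [[-0.33, -0.94, 0.0], [-0.9, 0.31, 0.32], [-0.3, 0.1, -0.95]]
[[739.0, 161.0], [788.0, -122.0], [499.0, 230.0], [255.0, 251.0]]
```

View pics/topz.png

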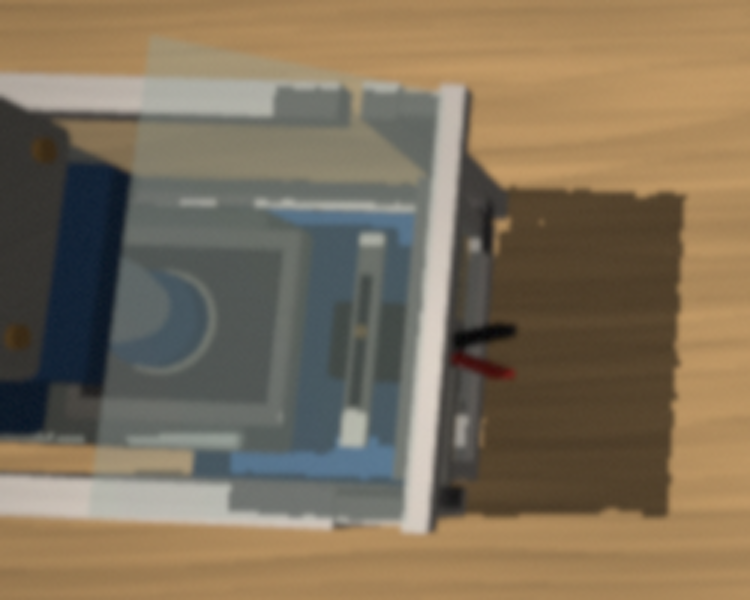

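View pics/scz.png

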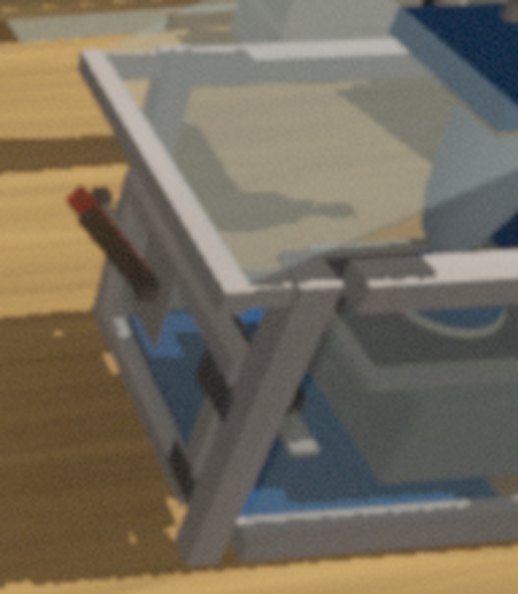

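Run:
```python
from h import *
from cell import viewer
T=viewer.snapshot("top"); S=viewer.snapshot("scene")
for a,b in [((155.7,109.3),(144.3,256.7)),((147,108.3),(135,256))]:
    A=onz(T,a,322);B=onz(T,b,322);d=A-B;print(A,B,np.hypot(*d[:2]),np.degrees(np.arctan2(d[1],d[0])))
c=viewer.snapshot("top")["color"][:,:,::-1]
k=12
cv2.imwrite("pics/topg.png",cv2.resize(c[160:220,140:190],None,fx=k,fy=9,interpolation=cv2.INTER_NEAREST))
c=S["color"][:,:,::-1]
cv2.imwrite("pics/scg.png",cv2.resize(c[132:192,335:395],None,fx=10,fy=9,interpolation=cv2.INTER_NEAREST))
for n,s in (("T",T),("S",S)):
    h=cv2.cvtColor(s["color"],cv2.COLOR_RGB2HSV)
    m=((h[...,0]<8)|(h[...,0]>172))&(h[...,1]>130)&(h[...,2]>50)
    if n=="T": m[:, :140]=0; m[:,190:]=0; m[:160]=0;m[220:]=0
    else: m[:132]=0;m[200:]=0;m[:,:335]=0;m[:,400:]=0
    ys,xs=np.nonzero(m); print(n,sorted(zip(ys.tolist(),xs.tolist())))
```

```text
[700.17121049  26.44912073 322.        ] [352.06367871  48.78658548 322.        ] 348.8234739925996 -3.6715383953312513
[703.56434333  47.58748049 322.        ] [354.23971153  70.06555013 322.        ] 350.04708539561466 -3.6817483374292124
T [(198, 151), (198, 152), (198, 153), (198, 154), (199, 151), (199, 152), (199, 153), (199, 154), (199, 155), (199, 156), (199, 157), (200, 151), (200, 152), (200, 153), (200, 154), (200, 155), (200, 156), (200, 157), (200, 158), (200, 159), (200, 160), (200, 161), (200, 162), (201, 154), (201, 155), (201, 156), (201, 157), (201, 158), (201, 159), (201, 160), (201, 161), (201, 162), (201, 163), (201, 164), (202, 157), (202, 158), (202, 159), (202, 160), (202, 161), (202, 162), (202, 163), (202, 164), (202, 165), (202, 166), (203, 159), (203, 160), (203, 161), (203, 162), (203, 163), (203, 164), (203, 165), (203, 166), (203, 167), (203, 168), (203, 169), (203, 170), (204, 161), (204, 162), (204, 163), (204, 164), (204, 165), (204, 166), (204, 167), (204, 168), (204, 169), (204, 170), (204, 171), (205, 162), (205, 163), (205, 164), (205, 165), (205, 166), (205, 167), (205, 168), (205, 169), (205, 170)]
S [(141, 349), (141, 350), (142, 348), (142, 350), (142, 351), (143, 347), (143, 348), (143, 349), (143, 350), (143, 351), (143, 352), (143, 354), (144, 347), (144, 348), (144, 350), (144, 351), (144, 352), (144, 353), (144, 354), (145, 349), (145, 351), (145, 353), (145, 354), (146, 348), (146, 349), (146, 350), (146, 351), (146, 352), (146, 353), (146, 354), (146, 355), (147, 350), (148, 351)]
```

View pics/topg.png

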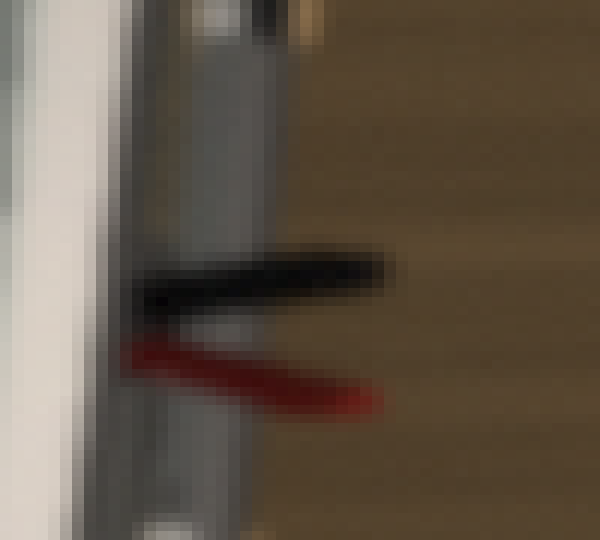

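View pics/scg.png

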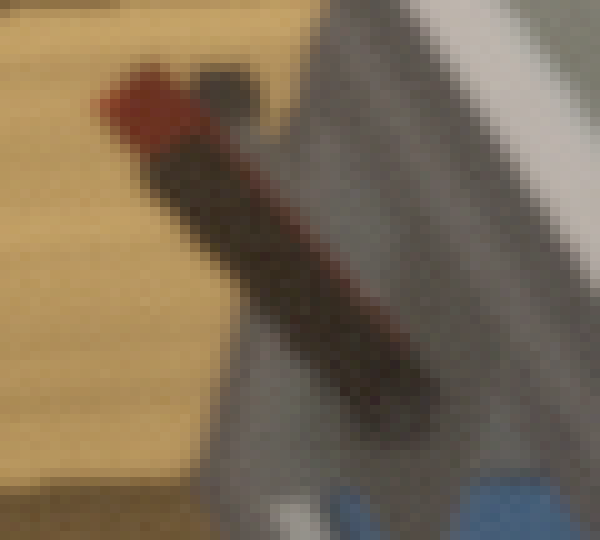

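Run:
```python
from h import *
from cell import viewer
T=viewer.snapshot("top"); S=viewer.snapshot("scene")
th=np.radians(-3.68); gx=np.array([np.cos(th),np.sin(th),0]); gy=np.array([-np.sin(th),np.cos(th),0])
P=onz(T,(172.2,189.6),248.5); G=P+24.4*gy; G[2]=235; print("grip",G)
P=onz(T,(171.7,204.3),248.5); L=P+24.4*gy; L[2]=235; print("lever(approx)",L, (L-G)@gx)
H=G+152*gx+77*gy; print("hinge",H)
# project predicted features both views
def W(x,y,z): return H*[1,1,0]+x*gx+y*gy+np.array([0,0,z])
pts={"hinge":W(0,0,210),"corner":W(-270,0,210),"outer corner":W(-272,-10,210),"visorL":W(-310,-65,322),"griptip":W(-152,-77-16.7,254.9),"levertip":W(-184-5,-77-16.7,254.9),"bartip":W(-290,0,160),"front foot":W(-300,0,0)}
for n,p in pts.items(): print(n,p.round(1),proj(T,p).round(1)[0],proj(S,p).round(1)[0])
for n,uv in {"bottle":(362,170),"tray":(310,139),"carton":(316,203)}.items(): print(n,onz(T,uv,20))
A=onz(T,(151.5,109),322);B=onz(T,(139.7,256.5),322)
for q in (A,B): d=q-H; print("visor in gate frame",d@gx,d@gy)
for uv in [(391,280),(402,272)]: q=onz(S,uv,0)-H;print("post foot",q@gx,q@gy)
```

```text
grip [516.63962525  29.5616196  235.        ]
lever(approx) [479.21008694  30.69200552 235.        ] -37.42491437997172
hinge [673.26837933  96.64688919 235.        ]
hinge [673.3  96.6 210. ] [142.7 135.2] [411.1 205.5]
corner [403.8 114.  210. ] [134.4 235.4] [369.9 134.5]
outer corner [401.2 104.1 210. ] [138.2 236.3] [365.9 134.3]
visorL [359.7  51.7 322. ] [143.1 253.3] [348.8  88.9]
griptip [515.6  12.9 254.9] [168.5 189.1] [350.9 148.6]
levertip [478.6  15.3 254.9] [167.5 203.8] [346.5 139.5]
bartip [383.9 115.3 160. ] [140.6 243.1] [363.7 145.8]
front foot [373.9 115.9   0. ] [158. 246.] [352.3 187.1]
bottle [ 593.20786515 -541.24856573   20.        ]
tray [ 701.13338395 -382.21613264   20.        ]
carton [ 492.77102321 -390.0496626    20.        ]
visor in gate frame 31.87300921930516 -58.07894378604029
visor in gate frame -317.39717922310484 -57.83741478743106
post foot 40.81054277135882 -4.925893724185495
post foot 20.809704632433416 30.503349368367324
```

Run:
```python
from h import *
from cell import viewer
T=viewer.snapshot("top"); S=viewer.snapshot("scene")
print("griplow",tri([ray(T,(172.2,190.2)),ray(S,(349.3,152.3))]))
print("red",tri([ray(T,(171.7,204.3)),ray(S,(345.8,143.5))]))
c=S["color"][:,:,::-1]
cv2.imwrite("pics/scv.png",cv2.resize(c[80:130,340:400],None,fx=10,fy=10,interpolation=cv2.INTER_NEAREST))
cv2.imwrite("pics/scv2.png",cv2.resize(c[160:290,360:450],None,fx=6,fy=4.5,interpolation=cv2.INTER_NEAREST))
c=T["color"][:,:,::-1]
cv2.imwrite("pics/topv.png",cv2.resize(c[225:270,125:175],None,fx=12,fy=12,interpolation=cv2.INTER_NEAREST))
cv2.imwrite("pics/topv2.png",cv2.resize(c[100:160,125:175],None,fx=12,fy=10,interpolation=cv2.INTER_NEAREST))
```

```text
griplow (array([514.91848908,   8.72865234, 243.89612252]), [np.float64(2.3015987254329153), np.float64(2.3015987254328714)])
red (array([479.23878214,  11.37875848, 243.5471132 ]), [np.float64(3.7118404406804), np.float64(3.711840440680357)])
```

View pics/scv.png

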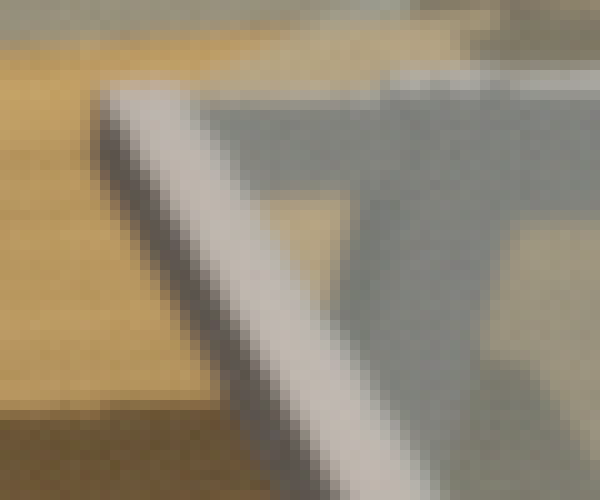

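View pics/scv2.png

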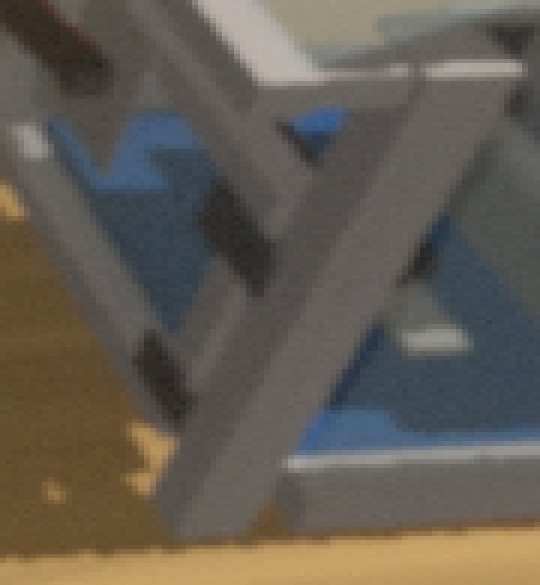

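View pics/topv.png

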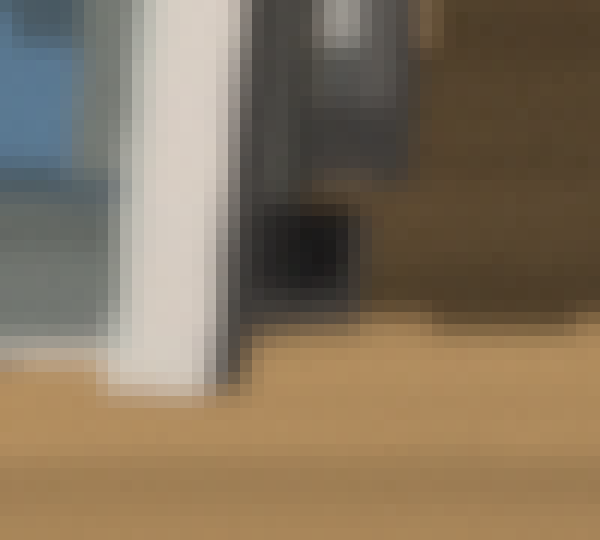

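View pics/topv2.png

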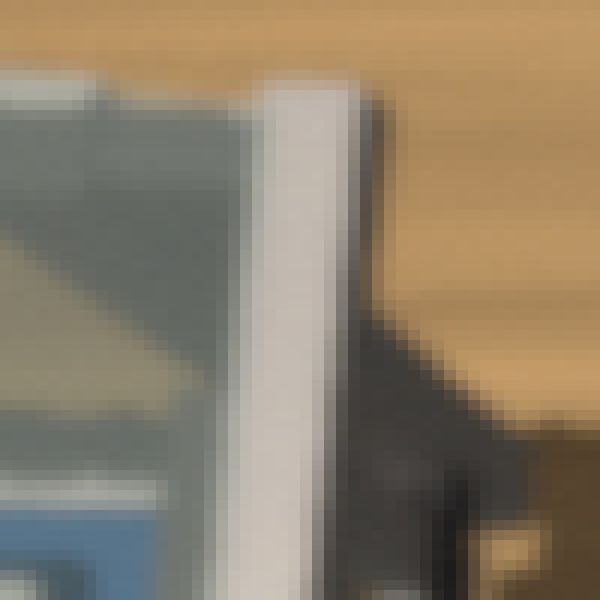

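Run:
```python
from h import *
from cell import viewer
T=viewer.snapshot("top"); S=viewer.snapshot("scene")
th=np.radians(-3.68); gx=np.array([np.cos(th),np.sin(th),0]); gy=np.array([-np.sin(th),np.cos(th),0])
H=np.array([673.27,96.65,0])
def g(p): d=p-H; return np.round([d@gx,d@gy,p[2]],1)
print("gate bottom outer",g(onz(T,(159,236),30)),"z30")
print("catch",g(onz(T,(155,246),178)),g(onz(T,(155,250),178)))
print("visor end near/top front corner", [ (g(a),b) for a,b in [tri([ray(T,(142.7,257.5)),ray(S,(350,90))])]])
print("visor end back corner", [ (g(a),b) for a,b in [tri([ray(T,(134.2,257.5)),ray(S,(358.5,88.3))])]])
# hinge end of visor in scene scv2: front top corner (262,85)/(6,4.5)
print("visor hinge end front", [ (g(a),b) for a,b in [tri([ray(T,(154.8,107.5)),ray(S,(360+258/6,160+85/4.5))])]])
print("post top", g(onz(S,(360+345/6,160+72/4.5),322)))
print("post foot", g(onz(S,(360+165/6,160+533/4.5),0)),g(onz(S,(360+240/6,160+533/4.5),0)))
```

```text
gate bottom outer [-268.5  -10.1   30. ] z30
catch [-296.2  -46.   178. ] [-306.7  -46.8  178. ]
visor end near/top front corner [(array([-319.5,  -59.9,  313.6]), [np.float64(2.011856003129518), np.float64(2.011856003129529)])]
visor end back corner [(array([-319.7,  -39.9,  316.7]), [np.float64(3.461229501904293), np.float64(3.4612295019042176)])]
visor hinge end front [(array([ 37.2, -64.1, 319.3]), [np.float64(0.7724285676597181), np.float64(0.7724285676598478)])]
post top [ 34.7 -35.5 322. ]
post foot [ 35.6 -11.7   0. ] [38.6 18.4  0. ]
```

```bash
cat >> h.py <<'E'
def rows(p0,yaw0,wps):
    """wps: list of (n,[x,y,z],yaw). prints tool-frame shift and yaw units"""
    Rm=R.from_euler('xyz',[180,0,yaw0],degrees=True).as_matrix(); out=[];yy=[]
    p=np.array(p0,float);y=yaw0
    for n,q,yw in wps:
        q=np.array(q,float)
        for i in range(1,n+1):
            w=p+(q-p)*i/n; a=y+(yw-y)*i/n
            out.append([float(v) for v in (Rm.T@(w-np.array(p0))).round(1)+0.]); yy.append(round(-(a-yaw0)/8,3))
        p=q;y=yw
    print("delta_pos",out);print("yaw",yy)
E
python3 - <<'E'
from h import *
rows([205.92,590.081,231.312],-19.25,[(5,[205.9,590,431],-19.25),(8,[330,300,431],-40),(7,[380,50,431],-60)])
E
```

```text
delta_pos [[0.0, 0.0, -39.9], [0.0, 0.0, -79.9], [0.0, 0.0, -119.8], [0.0, 0.1, -159.8], [0.0, 0.1, -199.7], [26.6, 29.2, -199.7], [53.2, 58.3, -199.7], [79.8, 87.4, -199.7], [106.4, 116.5, -199.7], [133.0, 145.6, -199.7], [159.6, 174.7, -199.7], [186.2, 203.8, -199.7], [212.8, 233.0, -199.7], [231.3, 264.3, -199.7], [249.8, 295.7, -199.7], [268.3, 327.0, -199.7], [286.9, 358.4, -199.7], [305.4, 389.8, -199.7], [323.9, 421.1, -199.7], [342.4, 452.5, -199.7]]
yaw [-0.0, -0.0, -0.0, -0.0, -0.0, 0.324, 0.648, 0.973, 1.297, 1.621, 1.945, 2.27, 2.594, 2.951, 3.308, 3.665, 4.022, 4.379, 4.737, 5.094]
```

Call:
carry_out(
  delta_pos=[
    [0,0,-40],
    [0,0,-80],
    [0,0,-120],
    [0,0,-160],
    [0,0,-200],
    [27,29,-200],
    [53,58,-200],
    [80,87,-200],
    [106,116,-200],
    [133,146,-200],
    [160,175,-200],
    [186,204,-200],
    [213,233,-200],
    [231,264,-200],
    [250,296,-200],
    [268,327,-200],
    [287,358,-200],
    [305,390,-200],
    [324,421,-200],
    [342,452,-200],
  ],
  yaw=[0,0,0,0,0,0.3,0.6,1.0,1.3,1.6,1.9,2.3,2.6,3.0,3.3,3.7,4.0,4.4,4.7,5.0],
  fingers=[-1,-1,-1,-1,-1,-1,-1,-1,-1,-1,-1,-1,-1,-1,-1,-1,-1,-1,-1,-1],
)

```text
t: 3.25
eef_pos: [379.8, 49.4, 431.6]
eef_rot: [-179.9, 0.0, -59.3]
wrist_force: [-0.2, 0.7, -0.7]
opening: 85.4
```

```bash
cat >> h.py <<'E'
import json
def adv(p,yaw,d,u):
    Rm=R.from_euler('xyz',[180,0,yaw],degrees=True).as_matrix()
    return np.array(p)+Rm@np.array(d,float), yaw-8*u
E
python3 - <<'E'
from h import *
p,y=adv([205.92,590.081,231.312],-19.25,[342,452,-200],5.0); print(p,y)
rows(p,y,[(4,[390,-50,420],-75),(4,[504,-50,380],-93.65)])
E
```

```text
[379.77827332  50.5985621  431.312     ] -59.25
delta_pos [[22.9, 10.7, 2.8], [45.8, 21.3, 5.7], [68.8, 32.0, 8.5], [91.7, 42.7, 11.3], [106.3, 18.2, 21.3], [120.8, -6.3, 31.3], [135.4, -30.8, 41.3], [150.0, -55.3, 51.3]]
yaw [0.492, 0.984, 1.477, 1.969, 2.552, 3.134, 3.717, 4.3]
```

Call:
carry_out(
  delta_pos=[
    [23,11,3],
    [46,21,6],
    [69,32,8],
    [92,43,11],
    [106,18,21],
    [121,-6,31],
    [135,-31,41],
    [150,-55,51],
    [150,-55,51],
  ],
  yaw=[0.5,1.0,1.5,2.0,2.6,3.1,3.7,4.3,4.3],
  fingers=[-1,-1,-1,-1,-1,-1,-1,-1,-1],
)

```text
t: 4.38
eef_pos: [504.7, -50.1, 378.3]
eef_rot: [179.8, -0.0, -93.7]
wrist_force: [-1.1, -1.0, 0.6]
opening: 85.6
```

Run:
```python
from h import *
from cell import viewer,bot
p,y=adv([379.77827332,50.5985621,431.312],-59.25,[150,-55,51],4.3);print("cmd",p,y)
o=bot.get_obs();print(o['t'],o['eef_pos'],o['eef_rot'],o['joint_positions'])
s=viewer.snapshot("wrist"); print(s['rvec'],s['tvec']); cv2.imwrite("pics/w1.png",s["color"][:,:,::-1])
H=np.array([673.27,96.65,0]);th=np.radians(-3.68); gx=np.array([np.cos(th),np.sin(th),0]); gy=np.array([-np.sin(th),np.cos(th),0])
def W(x,y,z): return H+x*gx+y*gy+np.array([0,0,z])
print(proj(s,[W(-152,-101.4,248.5),W(-152,-86,261.3),W(-310,-65,322),W(-110,-65,322)]))
```

```text
cmd [503.73958886 -50.19127989 380.312     ] -93.65
4.375 [504.65361177 -50.07698744 378.2832856 ] [ 1.79775869e+02 -4.12403490e-02 -9.36662609e+01] [ 1.26856820e+01  6.42644791e+00  1.78662055e-01 -2.36597046e-02
 -8.39788907e+01 -1.63494952e+01]
[-0.09952893 -3.09290456 -0.5008551 ] [506.21158202 -71.65573835 527.68081891]
[[247.02863493 234.63999241]
 [246.90515956 254.41890283]
 [437.15695568 314.47927012]
 [194.74395879 314.97874601]]
```

View pics/w1.png

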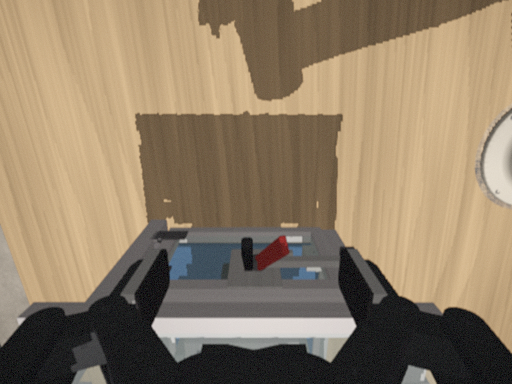

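Run:
```python
from h import *
from cell import viewer,bot
s=viewer.snapshot("wrist");c=s["color"][:,:,::-1]
cv2.imwrite("pics/w1z.png",cv2.resize(c[225:345,180:340],None,fx=5,fy=5,interpolation=cv2.INTER_NEAREST))
Rm,t,K=cam(s);print(-Rm.T@t)
```

```text
[ 499.88853523 -130.79203655  522.72194626]
```

View pics/w1z.png

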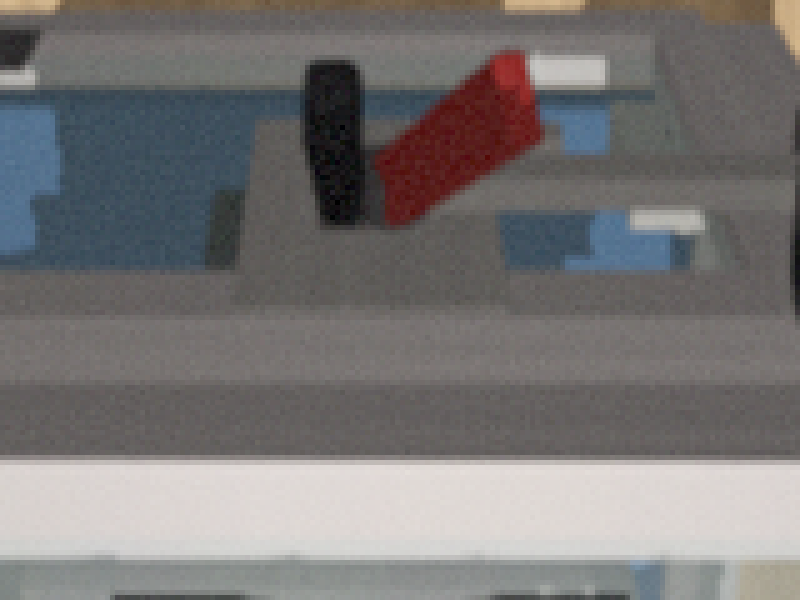

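Run:
```python
from h import *
from cell import viewer,bot
s=viewer.snapshot("wrist")
H=np.array([673.27,96.65,0]);th=np.radians(-3.68); gx=np.array([np.cos(th),np.sin(th),0]); gy=np.array([-np.sin(th),np.cos(th),0])
def g(p): d=p-H; return np.round([d@gx,d@gy,p[2]],1)
for n,uv,z in [("griptip",(246.7,236.9),248.5),("vis front top",(246,316.6),322),("vis front bot",(246,302),302),("vis back top",(246,336.5),322),("red tip",(282,235.2),248.5),("red right",(288,250),258),("gate top outer",(246,288.5),210)]:
  print(n,g(onz(s,uv,z)))
```

```text
griptip [-152.1  -98.   248.5]
vis front top [-152.9  -61.7  322. ]
vis front bot [-152.5  -60.2  302. ]
vis back top [-152.8  -40.8  322. ]
red tip [-188.5 -100.   248.5]
red right [-194.   -88.2  258. ]
gate top outer [-149.9   -6.7  210. ]
```

```bash
cat >> h.py <<'E'
H=np.array([673.27,99.1,0]);th=np.radians(-3.68); gx=np.array([np.cos(th),np.sin(th),0]); gy=np.array([-np.sin(th),np.cos(th),0])
def W(x,y,z): return H+x*gx+y*gy+np.array([0,0,z])
def g(p): d=np.array(p)-H; return np.round([d@gx,d@gy,p[2]],1)
E
python3 - <<'E'
from h import *
print(W(-171,-96,290))
rows([503.74,-50.19,380.31],-93.65,[(5,W(-171,-96,290),-93.65)])
E
```

```text
[496.46092698  14.27340218 290.        ]
delta_pos [[-12.8, 2.3, 18.1], [-25.5, 4.5, 36.1], [-38.3, 6.8, 54.2], [-51.1, 9.1, 72.2], [-63.9, 11.4, 90.3]]
yaw [-0.0, -0.0, -0.0, -0.0, -0.0]
```

Call:
carry_out(
  delta_pos=[
    [-12,2,17],
    [-25,4,35],
    [-38,7,52],
    [-51,9,70],
    [-64,11,88],
    [-64,11,88],
  ],
  yaw=[0,0,0,0,0,0],
  fingers=[-1,-1,-1,-1,-1,-1],
)

```text
t: 5.28
eef_pos: [495.8, 14.7, 292.2]
eef_rot: [179.9, -0.0, -93.5]
wrist_force: [-0.5, -0.2, -0.1]
opening: 85.3
```

Run:
```python
from h import *
from cell import viewer,bot
p,y=adv([503.74,-50.19,380.31],-93.65,[-64,11,88],0);print("cmd",p,y,g(p))
o=bot.get_obs();print(o['t'],o['eef_pos'],g(o['eef_pos']),o['eef_rot'],o['wrist_force'])
for n in ["wrist","scene","top"]:
    s=viewer.snapshot(n); c=s["color"][:,:,::-1]
    if n=="wrist": cv2.imwrite("pics/w2.png",c); print(proj(s,[W(-152,-101.4,248.5),W(-152,-86,261.3),W(-171,-96,290)]))
    else: cv2.imwrite(f"pics/{n}2.png",cv2.resize(c[60:260,300:500] if n=="scene" else c[120:270,80:230],None,fx=3,fy=3))
```

```text
cmd [496.83664495  14.38045523 292.31      ] -93.65 [-170.6  -95.9  292.3]
5.275 [495.7955144   14.70790395 292.21053807] [-171.7  -95.6  292.2] [ 1.79937284e+02 -2.00105114e-02 -9.35346429e+01] [-0.52271606 -0.20900235 -0.08695892]
[[225.54364716 209.77898548]
 [224.43958447 238.94479195]
 [253.5375729  246.96009075]]
```

View pics/w2.png

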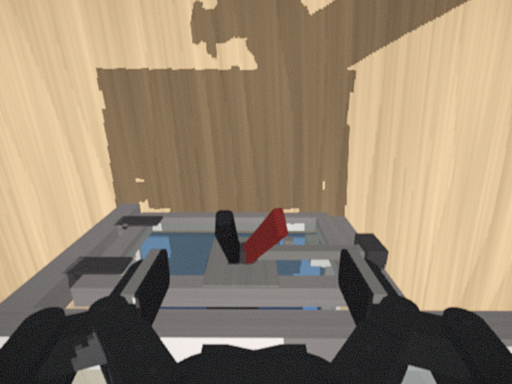

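View pics/scene2.png

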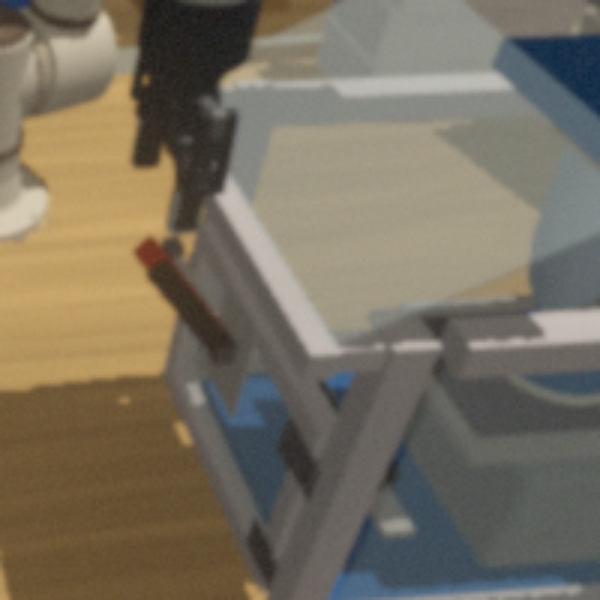

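Call:
carry_out(
  delta_pos=[
    [0,0,10],
    [0,0,20],
    [0,0,30],
    [0,0,40],
    [0,0,40],
  ],
  yaw=[0,0,0,0,0],
  fingers=[-1,-1,-1,-1,-0.6],
  grip_force=20,
)

```text
t: 6.05
eef_pos: [496.4, 14.3, 251.1]
eef_rot: [179.9, -0.0, -93.6]
wrist_force: [-0.2, 0.3, -0.3]
opening: 69.8
```

Run:
```python
from h import *
from cell import viewer,bot
o=bot.get_obs();print(o['t'],o['eef_pos'],g(o['eef_pos']),o['eef_rot'],o['wrist_force'],o['opening'])
for n in ["wrist","scene"]:
    s=viewer.snapshot(n); c=s["color"][:,:,::-1]
    cv2.imwrite(f"pics/{n}3.png",c if n=="wrist" else cv2.resize(c[60:210,320:470],None,fx=4,fy=4))
```

```text
6.05 [496.41554361  14.26709822 251.1412554 ] [-171.   -96.   251.1] [ 1.79870025e+02 -4.95837476e-02 -9.36451647e+01] [-0.24029223  0.3271666  -0.26061133] 69.81390448974531
```

View pics/wrist3.png

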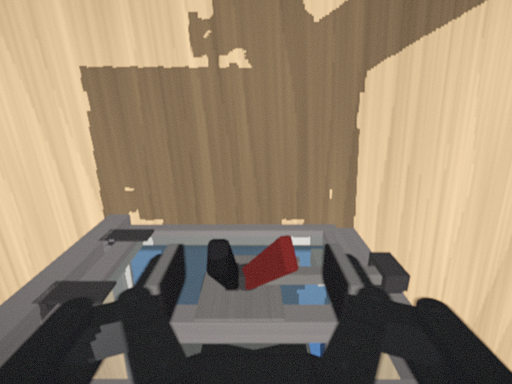

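View pics/scene3.png

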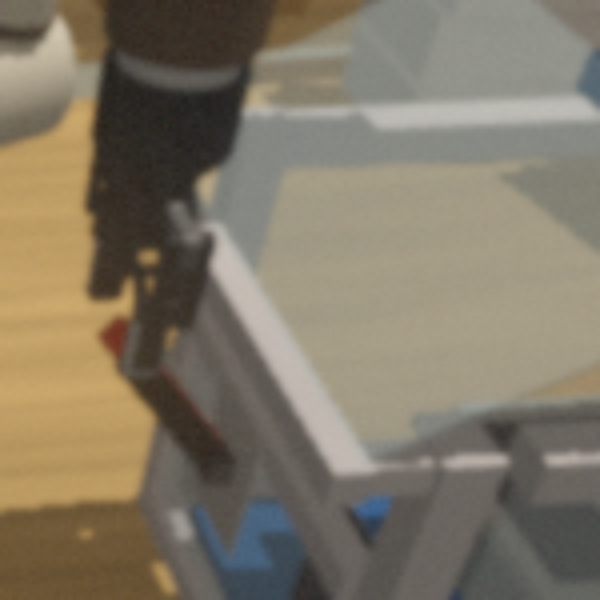

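Call:
carry_out(
  delta_pos=[
    [0,0,0],
    [0,0,0],
    [0,0,0],
    [0,0,0],
    [0,0,0],
    [0,0,0],
  ],
  yaw=[0,0,0,0,0,0],
  fingers=[-0.4,-0.2,0,1,1,1],
  grip_force=20,
)

```text
t: 6.9
eef_pos: [498.3, 14.6, 253.2]
eef_rot: [-179.8, 0.0, -93.6]
wrist_force: [4.1, -0.4, 2.7]
opening: 44.9
```

Run:
```python
from h import *
from cell import viewer,bot
o=bot.get_obs();print(o['t'],o['eef_pos'],g(o['eef_pos']),o['eef_rot'],o['wrist_force'],o['opening'])
for n in ["wrist","scene"]:
    s=viewer.snapshot(n); c=s["color"][:,:,::-1]
    cv2.imwrite(f"pics/{n}4.png",cv2.resize(c[200:340,130:380],None,fx=3,fy=3) if n=="wrist" else cv2.resize(c[60:210,320:470],None,fx=4,fy=4))
```

```text
6.9 [498.33936163  14.56922675 253.20310873] [-169.1  -95.6  253.2] [-1.79785374e+02  3.14595456e-02 -9.36219611e+01] [ 4.12044547 -0.424117    2.65843364] 44.88872846187687
```

View pics/wrist4.png

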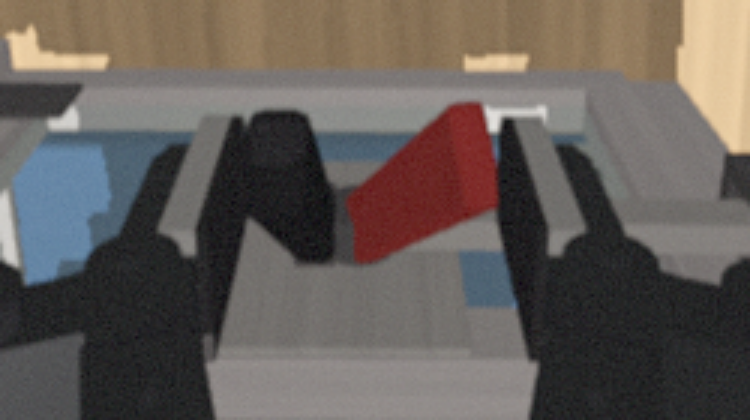

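View pics/scene4.png

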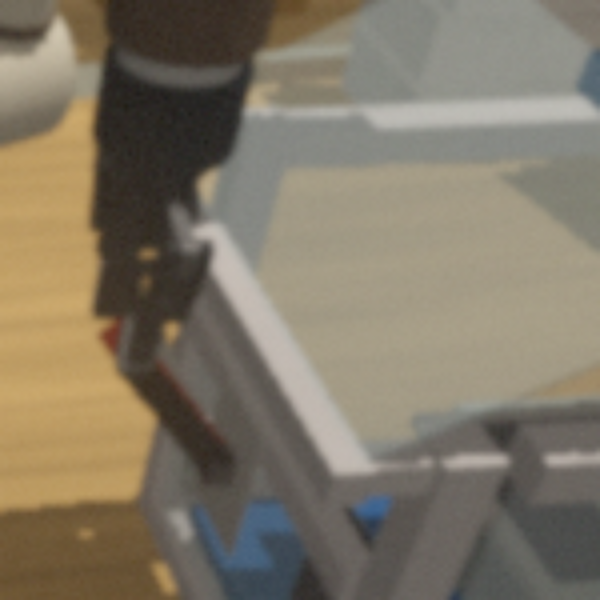

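Call:
carry_out(
  delta_pos=[
    [-1,0,0],
    [-2,0,0],
    [-3,0,0],
    [-4,0,0],
    [-5,0,0],
    [-5,0,0],
  ],
  yaw=[0.05,0.1,0.15,0.2,0.2,0.2],
  fingers=[1,1,1,1,1,1],
  grip_force=20,
)

```text
t: 7.75
eef_pos: [497.7, 16.2, 253.3]
eef_rot: [-179.9, -0.4, -95.2]
wrist_force: [5.4, -12.0, 2.1]
opening: 44.9
```

Run:
```python
from h import *
from cell import viewer,bot
o=bot.get_obs();print(o['t'],o['eef_pos'],g(o['eef_pos']),o['eef_rot'],o['wrist_force'],o['ft_torque'],o['opening'])
for n in ["wrist"]:
    s=viewer.snapshot(n); c=s["color"][:,:,::-1]
    cv2.imwrite(f"pics/{n}5.png",cv2.resize(c[200:340,130:380],None,fx=3,fy=3) if n=="wrist" else cv2.resize(c[60:210,320:470],None,fx=4,fy=4))
```

```text
7.75 [497.70133293  16.19796988 253.26919063] [-169.9  -94.   253.3] [-179.93553455   -0.36735134  -95.20624898] [  5.44817861 -12.02706637   2.08685041] [-3.54170842 -1.8310509   0.21252853] 44.8976784248145
```

View pics/wrist5.png

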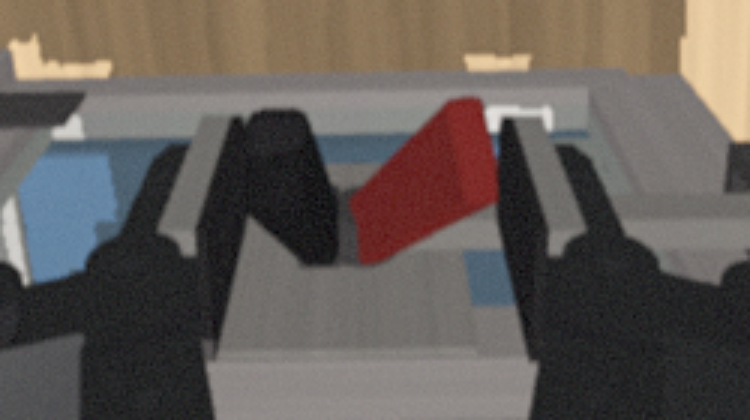

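Call:
carry_out(
  delta_pos=[
    [-1,0,0],
    [-2,0,0],
    [-3,0,0],
    [-4,0,0],
    [-4,0,0],
  ],
  yaw=[0,0,0,0,0],
  fingers=[1,1,1,1,1],
  grip_force=20,
)

```text
t: 8.43
eef_pos: [496.6, 19.0, 253.3]
eef_rot: [179.9, -0.5, -95.3]
wrist_force: [3.5, -14.5, 4.6]
opening: 44.6
```

Run:
```python
from h import *
from cell import viewer,bot
o=bot.get_obs();print(o['t'],o['eef_pos'],g(o['eef_pos']),o['eef_rot'],o['wrist_force'],o['ft_torque'],o['opening'])
for n in ["wrist","scene"]:
    s=viewer.snapshot(n); c=s["color"][:,:,::-1]
    cv2.imwrite(f"pics/{n}6.png",cv2.resize(c[200:340,130:380],None,fx=3,fy=3) if n=="wrist" else cv2.resize(c[60:210,320:470],None,fx=4,fy=4))
```

```text
8.425 [496.61234132  18.96975204 253.28351322] [-171.2  -91.3  253.3] [179.87380266  -0.50564569 -95.29454743] [  3.47888973 -14.46816367   4.56585608] [-4.26884086 -0.97325273 -0.12392578] 44.59210113043533
```

View pics/wrist6.png

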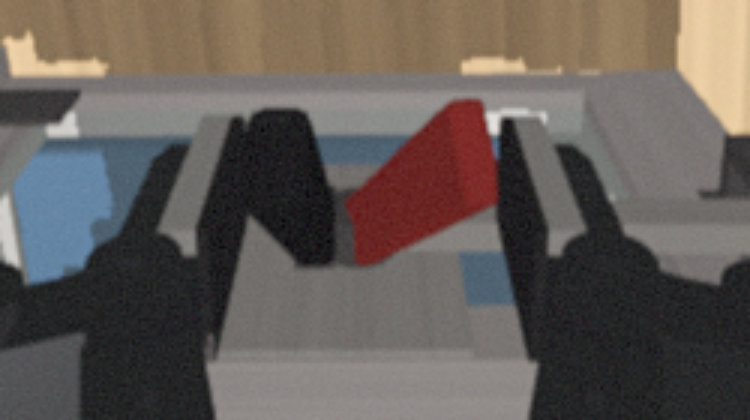

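View pics/scene6.png

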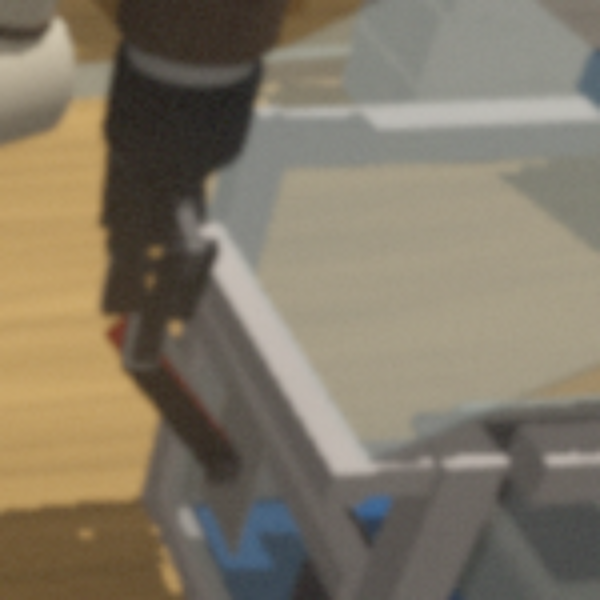

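Call:
carry_out(
  delta_pos=[
    [-1,0,0],
    [-2,0,0],
    [-3,0,0],
    [-3,0,0],
  ],
  yaw=[0,0,0,0],
  fingers=[1,1,1,1],
  grip_force=20,
)

```text
t: 9.02
eef_pos: [505.1, 23.9, 255.6]
eef_rot: [-178.9, -0.1, -95.2]
wrist_force: [21.8, -14.0, -1.2]
opening: 21.0
```

Run:
```python
from h import *
from cell import viewer,bot
o=bot.get_obs();print(o['t'],o['eef_pos'],g(o['eef_pos']),o['eef_rot'],o['wrist_force'],o['ft_torque'],o['opening'])
```

```text
9.025 [505.08804686  23.88101702 255.63500211] [-163.   -85.9  255.6] [-1.78939405e+02 -1.44379389e-01 -9.52490326e+01] [ 21.82177651 -13.99778467  -1.20882877] [-4.27872783 -6.21651982 -0.39880382] 21.042178778026965
```

Run:
```python
from h import *
from cell import viewer,bot
for n in ["wrist","scene"]:
    s=viewer.snapshot(n); c=s["color"][:,:,::-1]
    cv2.imwrite(f"pics/{n}7.png",cv2.resize(c[200:340,130:380],None,fx=3,fy=3) if n=="wrist" else cv2.resize(c[60:210,320:470],None,fx=4,fy=4))
```

```text
(no output)
```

View pics/wrist7.png

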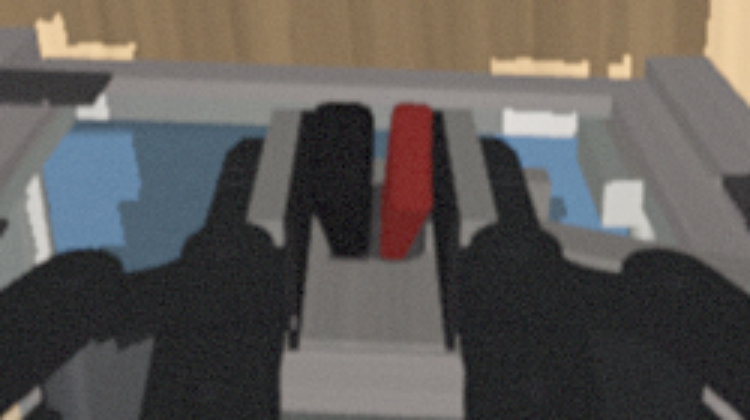

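View pics/scene7.png

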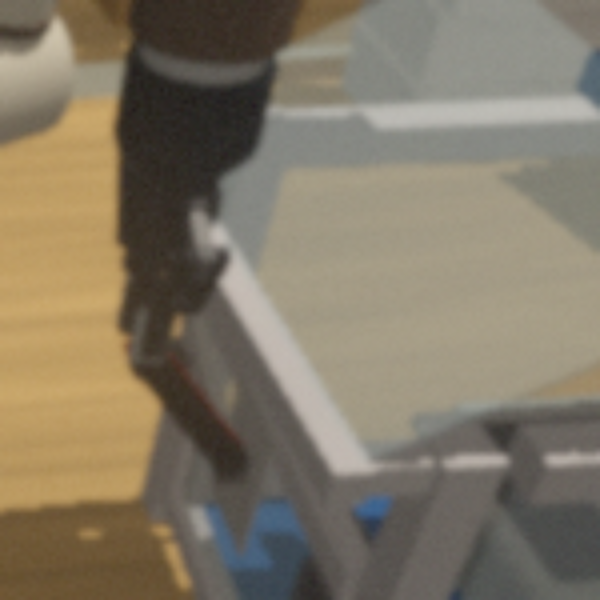

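```bash
cat > swing.py <<'E'
from h import *
import sys
def pose(phi,z=253,r=(-158.,-94.)):
    a=np.radians(phi); v=r[0]*gx+r[1]*gy
    c,s=np.cos(a),np.sin(a)
    return np.array([H[0]+c*v[0]-s*v[1],H[1]+s*v[0]+c*v[1],z]),-93.65+phi
def plan(p0,y0,phis,z=253,r=(-158.,-94.)):
    Rm=R.from_euler('xyz',[180,0,y0],degrees=True).as_matrix();D=[];Y=[]
    for f in phis:
        q,y=pose(f,z,r); d=Rm.T@(q-np.array(p0)); D.append([float(np.round(v,1)) for v in d]); Y.append(float(np.round(-(y-y0)/8,2)))
    print(json.dumps(D));print(json.dumps(Y))
    p,y=adv(p0,y0,D[-1],Y[-1]);print("end",p.round(3).tolist(),round(y,3))
E
python3 - <<'E'
from swing import *
p,y=adv([496.837,14.38,292.31],-93.65,[0,0,40],0)
p,y=adv(p,y,[-5,0,0],.2);p,y=adv(p,y,[-7,0,0],0);print(p,y,g(p))
ph=[-2.9,-2.9,-2.2,-1.4,-.5]+[0.5+1.1*i for i in range(15)]
plan(p,y,ph)
E
```

```text
[497.79581852  26.34049226 252.31      ] -95.25 [-170.4  -83.9  252.3]
[[1.8, -7.9, -0.7], [1.8, -7.9, -0.7], [3.7, -9.1, -0.7], [6.0, -10.4, -0.7], [8.4, -11.9, -0.7], [11.1, -13.6, -0.7], [14.1, -15.5, -0.7], [17.0, -17.5, -0.7], [19.9, -19.6, -0.7], [22.7, -21.7, -0.7], [25.5, -23.8, -0.7], [28.2, -26.1, -0.7], [30.9, -28.3, -0.7], [33.6, -30.6, -0.7], [36.2, -33.0, -0.7], [38.8, -35.4, -0.7], [41.3, -37.9, -0.7], [43.8, -40.4, -0.7], [46.2, -43.0, -0.7], [48.6, -45.6, -0.7]]
[0.16, 0.16, 0.08, -0.02, -0.14, -0.26, -0.4, -0.54, -0.67, -0.81, -0.95, -1.09, -1.22, -1.36, -1.5, -1.64, -1.77, -1.91, -2.05, -2.19]
end [538.758, -26.228, 253.01] -77.73
```

Call:
carry_out(
  delta_pos=[
    [1,-4,0],
    [2,-8,0],
    [2,-8,0],
    [3.5,-9,0],
    [6,-10.5,0],
    [8.5,-12,0],
    [11,-13.5,0],
    [14,-15.5,0],
    [17,-17.5,0],
    [20,-19.5,0],
  ],
  yaw=[0.1,0.15,0.15,0.1,0,-0.15,-0.25,-0.4,-0.55,-0.65],
  fingers=[1,1,1,1,1,1,1,1,1,1],
  grip_force=30,
)

```text
t: 10.38
eef_pos: [515.5, 4.2, 255.5]
eef_rot: [-179.9, -0.0, -90.0]
wrist_force: [-2.2, 0.3, 13.0]
opening: 20.6
```

Run:
```python
from swing import *
from cell import viewer,bot
o=bot.get_obs();print(o['t'],o['eef_pos'],g(o['eef_pos']),o['eef_rot'],o['wrist_force'],o['ft_torque'],o['opening'])
for n in ["wrist","scene"]:
    s=viewer.snapshot(n); c=s["color"][:,:,::-1]
    cv2.imwrite(f"pics/{n}8.png",cv2.resize(c[200:340,130:380],None,fx=3,fy=3) if n=="wrist" else cv2.resize(c[60:210,320:470],None,fx=4,fy=4))
p,y=adv([497.796,26.34,252.31],-95.25,[20,-19.5,0],-.65);print(p,y)
print(pose(3.8))
```

```text
10.375 [515.52157407   4.16485559 255.45255187] [-151.3 -104.9  255.5] [-1.79883310e+02 -4.92797614e-02 -8.99543861e+01] [-2.22197452  0.28749079 13.0360596 ] [0.17883812 0.66008429 0.0712061 ] 20.566487785626673
[515.38416371   4.63961988 252.31      ] -90.05
(array([515.46721953,   4.76929198, 253.        ]), -89.85000000000001)
```

View pics/wrist8.png

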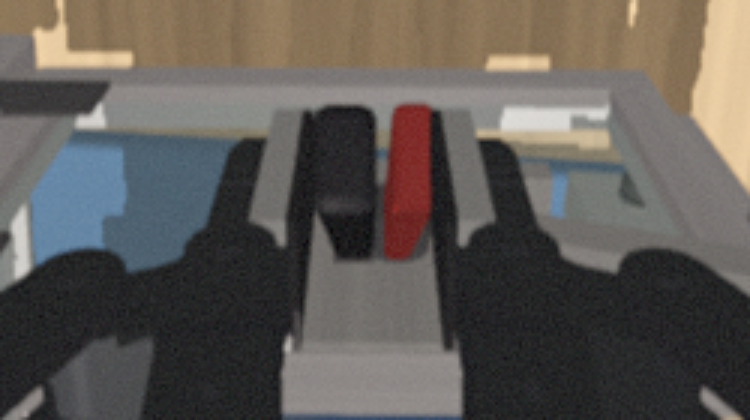

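View pics/scene8.png

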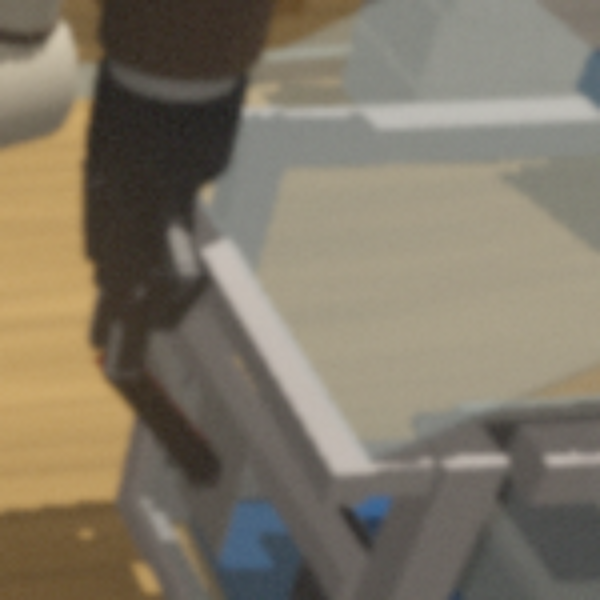

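Run:
```python
from swing import *
plan([515.384,4.64,252.31],-90.05,[4.8+1.3*i for i in range(20)],z=255)
```

```text
[[2.6, -1.8, -2.7], [6.1, -4.0, -2.7], [9.6, -6.3, -2.7], [13.0, -8.7, -2.7], [16.4, -11.2, -2.7], [19.6, -13.8, -2.7], [22.9, -16.4, -2.7], [26.1, -19.1, -2.7], [29.2, -21.9, -2.7], [32.2, -24.7, -2.7], [35.2, -27.6, -2.7], [38.1, -30.6, -2.7], [41.0, -33.6, -2.7], [43.8, -36.8, -2.7], [46.5, -39.9, -2.7], [49.1, -43.2, -2.7], [51.7, -46.4, -2.7], [54.2, -49.8, -2.7], [56.6, -53.2, -2.7], [58.9, -56.7, -2.7]]
[-0.15, -0.31, -0.47, -0.64, -0.8, -0.96, -1.12, -1.29, -1.45, -1.61, -1.77, -1.94, -2.1, -2.26, -2.42, -2.59, -2.75, -2.91, -3.07, -3.24]
end [572.033, -54.309, 255.01] -64.13
```

Call:
carry_out(
  delta_pos=[
    [2.5,-2,-0.5],
    [6,-4,-1],
    [9.5,-6.5,-1.5],
    [13,-8.5,-2],
    [16.5,-11,-2],
    [19.5,-14,-2],
    [23,-16.5,-2],
    [26,-19,-2],
    [29,-22,-2],
    [32,-24.5,-2],
    [35,-27.5,-2],
    [38,-30.5,-2],
    [41,-33.5,-2],
    [44,-37,-2],
    [46.5,-40,-2],
    [49,-43,-2],
    [51.5,-46.5,-2],
    [54,-50,-2],
    [56.5,-53,-2],
    [59,-56.5,-2],
  ],
  yaw=[-0.15,-0.3,-0.45,-0.65,-0.8,-0.95,-1.1,-1.3,-1.45,-1.6,-1.75,-1.95,-2.1,-2.25,-2.4,-2.6,-2.75,-2.9,-3.05,-3.25],
  fingers=[1,1,1,1,1,1,1,1,1,1,1,1,1,1,1,1,1,1,1,1],
)

```text
t: 12.98
eef_pos: [571.0, -54.6, 255.6]
eef_rot: [179.9, 0.0, -64.0]
wrist_force: [-0.3, 1.1, 6.8]
opening: 20.7
```

Run:
```python
from swing import *
from cell import viewer,bot
o=bot.get_obs();print(o['t'],o['eef_pos'],g(o['eef_pos']),o['eef_rot'],o['wrist_force'],o['ft_torque'],o['opening'])
for n in ["wrist","scene"]:
    s=viewer.snapshot(n); c=s["color"][:,:,::-1]
    cv2.imwrite(f"pics/{n}9.png",cv2.resize(c[200:340,130:380],None,fx=3,fy=3) if n=="wrist" else c)
p,y=adv([515.384,4.64,252.31],-90.05,[59,-56.5,-2],-3.25);print(p,y)
plan(p,y,[31+1.5*i for i in range(20)],z=255)
```

```text
12.975 [571.03618318 -54.5527342  255.57487095] [ -92.2 -159.9  255.6] [ 1.79915366e+02  2.02226374e-02 -6.39776798e+01] [-0.27453601  1.13629797  6.78328345] [0.08943994 0.2211745  0.0460297 ] 20.71264778784271
[571.83249128 -54.40928308 254.31      ] -64.05
[[4.1, -2.7, -0.7], [8.1, -5.3, -0.7], [12.1, -8.0, -0.7], [16.0, -10.8, -0.7], [19.8, -13.7, -0.7], [23.6, -16.8, -0.7], [27.3, -19.9, -0.7], [30.8, -23.1, -0.7], [34.3, -26.4, -0.7], [37.8, -29.8, -0.7], [41.1, -33.3, -0.7], [44.3, -36.9, -0.7], [47.4, -40.5, -0.7], [50.5, -44.2, -0.7], [53.4, -48.0, -0.7], [56.3, -51.9, -0.7], [59.0, -55.9, -0.7], [61.6, -59.9, -0.7], [64.1, -64.0, -0.7], [66.6, -68.2, -0.7]]
[-0.17, -0.36, -0.55, -0.74, -0.92, -1.11, -1.3, -1.49, -1.67, -1.86, -2.05, -2.24, -2.42, -2.61, -2.8, -2.99, -3.17, -3.36, -3.55, -3.74]
end [662.3, -84.451, 255.01] -34.13
```

View pics/wrist9.png

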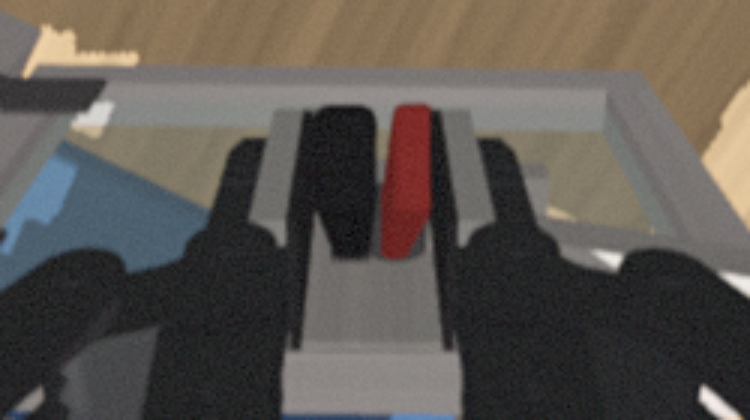

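View pics/scene9.png

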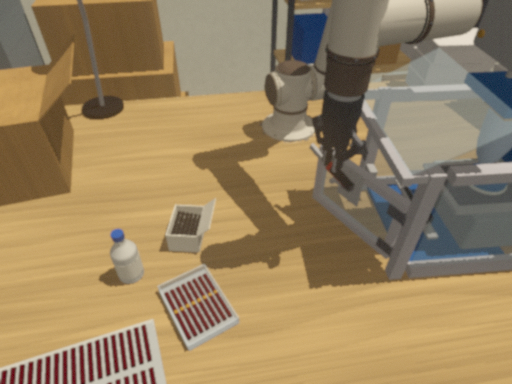

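Call:
carry_out(
  delta_pos=[
    [4,-2.5,-0.5],
    [8,-5.5,-0.5],
    [12,-8,-0.5],
    [16,-11,-0.5],
    [20,-13.5,-0.5],
    [23.5,-17,-0.5],
    [27.5,-20,-0.5],
    [31,-23,-0.5],
    [34.5,-26.5,-0.5],
    [38,-30,-0.5],
    [41,-33.5,-0.5],
    [44.5,-37,-0.5],
    [47.5,-40.5,-0.5],
    [50.5,-44,-0.5],
    [53.5,-48,-0.5],
    [56.5,-52,-0.5],
    [59,-56,-0.5],
    [61.5,-60,-0.5],
    [64,-64,-0.5],
    [66.5,-68,-0.5],
  ],
  yaw=[-0.15,-0.35,-0.55,-0.75,-0.9,-1.1,-1.3,-1.5,-1.65,-1.85,-2.05,-2.25,-2.4,-2.6,-2.8,-3.0,-3.15,-3.35,-3.55,-3.75],
  fingers=[1,1,1,1,1,1,1,1,1,1,1,1,1,1,1,1,1,1,1,1],
)

```text
t: 15.58
eef_pos: [660.8, -85.2, 255.6]
eef_rot: [179.8, 0.1, -34.0]
wrist_force: [-0.7, -1.3, 4.9]
opening: 20.8
```

Run:
```python
from swing import *
from cell import viewer,bot
o=bot.get_obs();print(o['t'],o['eef_pos'],g(o['eef_pos']),o['eef_rot'],o['wrist_force'],o['ft_torque'],o['opening'],o['joint_positions'])
p,y=adv([571.832,-54.409,254.31],-64.05,[66.5,-68,-.5],-3.75);print(p,y)
plan(p,y,[61+1.5*i for i in range(20)],z=255)
```

```text
15.575 [660.80184671 -85.1901981  255.6340051 ] [  -0.6 -184.7  255.6] [ 1.79835478e+02  1.18936057e-01 -3.40039780e+01] [-0.66555155 -1.34369792  4.91153735] [-0.50795046  0.34457786  0.00749039] 20.81348132382644 [ 6.55315770e+00  2.54391079e+01  9.26020879e+00  4.95804185e-02
 -7.40184422e+01  4.94293021e+01]
[662.07549651 -84.44832983 254.81      ] -34.05
[[4.3, -2.6, -0.2], [8.3, -5.3, -0.2], [12.3, -8.0, -0.2], [16.2, -10.8, -0.2], [20.0, -13.7, -0.2], [23.7, -16.7, -0.2], [27.4, -19.8, -0.2], [31.0, -23.1, -0.2], [34.5, -26.4, -0.2], [37.9, -29.8, -0.2], [41.2, -33.2, -0.2], [44.5, -36.8, -0.2], [47.6, -40.5, -0.2], [50.6, -44.2, -0.2], [53.6, -48.0, -0.2], [56.4, -51.9, -0.2], [59.1, -55.9, -0.2], [61.8, -59.9, -0.2], [64.3, -64.0, -0.2], [66.7, -68.2, -0.2]]
[-0.17, -0.36, -0.55, -0.74, -0.92, -1.11, -1.3, -1.49, -1.67, -1.86, -2.05, -2.24, -2.42, -2.61, -2.8, -2.99, -3.17, -3.36, -3.55, -3.74]
end [755.526, -65.288, 255.01] -4.13
```

Call:
carry_out(
  delta_pos=[
    [4,-2.5,0],
    [8,-5.5,0],
    [12,-8,0],
    [16,-11,0],
    [20,-13.5,0],
    [23.5,-16.5,0],
    [27.5,-20,0],
    [31,-23,0],
    [34.5,-26.5,0],
    [38,-30,0],
    [41,-33,0],
    [44.5,-37,0],
    [47.5,-40.5,0],
    [50.5,-44,0],
    [53.5,-48,0],
    [56.5,-52,0],
    [59,-56,0],
    [62,-60,0],
    [64.5,-64,0],
    [66.5,-68,0],
  ],
  yaw=[-0.15,-0.35,-0.55,-0.75,-0.9,-1.1,-1.3,-1.5,-1.65,-1.85,-2.05,-2.25,-2.4,-2.6,-2.8,-3.0,-3.15,-3.35,-3.55,-3.75],
  fingers=[1,1,1,1,1,1,1,1,1,1,1,1,1,1,1,1,1,1,1,1],
)

```text
t: 18.08
eef_pos: [755.3, -66.1, 255.7]
eef_rot: [179.9, -0.0, -4.0]
wrist_force: [0.4, -5.2, 3.0]
opening: 20.6
```

Run:
```python
from swing import *
from cell import viewer,bot
o=bot.get_obs();print(o['t'],o['eef_pos'],g(o['eef_pos']),o['eef_rot'],o['wrist_force'],o['ft_torque'],o['opening'],o['joint_positions'])
p,y=adv([662.075,-84.448,254.81],-34.05,[66.5,-68,0],-3.75);print(p,y)
plan(p,y,[90.5,91.5,92.5,93,93.3],z=255)
for n in ["top","scene"]:
    s=viewer.snapshot(n); c=s["color"][:,:,::-1]
    cv2.imwrite(f"pics/{n}10.png",c)
```

```text
18.075 [755.34984444 -66.11907204 255.73965703] [  92.5 -159.6  255.7] [ 1.79919257e+02 -6.15012368e-03 -3.97138365e+00] [ 0.41678624 -5.21420855  3.0193423 ] [-1.16096216 -0.06290491  0.07127924] 20.621611152194063 [  7.19609363  35.13157293  25.66441598   0.08151364 -80.54245697
  78.81911759]
[755.24782542 -65.34107449 254.81      ] -4.049999999999997
[[3.0, -1.7, -0.2], [5.7, -3.4, -0.2], [8.4, -5.1, -0.2], [9.7, -6.0, -0.2], [10.5, -6.6, -0.2]]
[-0.11, -0.24, -0.36, -0.42, -0.46]
end [766.188, -59.499, 255.01] -0.37
```

View pics/top10.png

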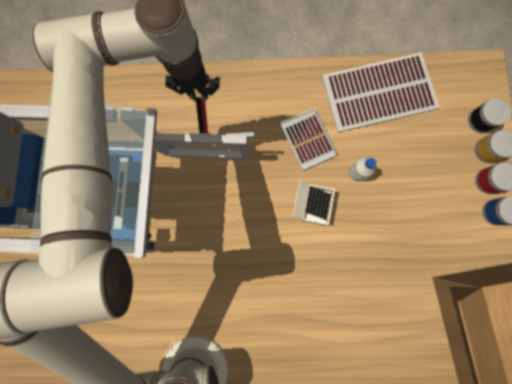

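View pics/scene10.png

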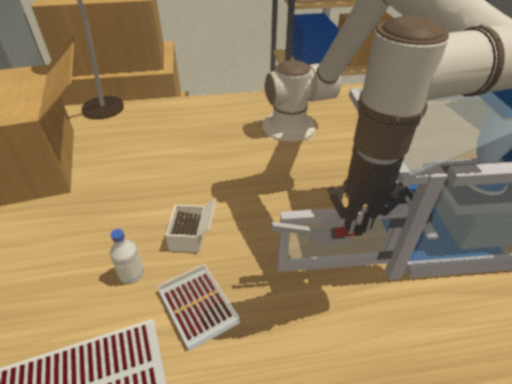

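Call:
carry_out(
  delta_pos=[
    [3,-1.5,0],
    [5.5,-3.5,0],
    [8,-5,0],
    [9.5,-6,0],
    [10,-6.5,0],
    [10,-6.5,0],
  ],
  yaw=[-0.1,-0.25,-0.35,-0.4,-0.45,-0.45],
  fingers=[1,1,1,1,1,1],
)

```text
t: 18.92
eef_pos: [766.0, -60.3, 255.7]
eef_rot: [179.9, -0.0, -0.4]
wrist_force: [1.5, -4.5, 5.2]
opening: 20.8
```

Run:
```python
from swing import *
from cell import viewer,bot
o=bot.get_obs();print(o['t'],o['eef_pos'],g(o['eef_pos']),o['eef_rot'],o['wrist_force'],o['ft_torque'],o['opening'])
s=viewer.snapshot("top"); c=s["color"][:,:,::-1]
cv2.imwrite("pics/top11.png",cv2.resize(c[60:210,120:320],None,fx=4,fy=4))
# gate top edge rays at z=210 predicted for H
for f in (88,90,93): 
    a=np.radians(f-3.68); d=-np.array([np.cos(a),np.sin(a),0]); print(f,proj(s,[H+[0,0,210],H+d*270+[0,0,210]]).round(1).tolist())
```

```text
18.925 [766.03250035 -60.32801282 255.71610653] [ 102.8 -153.1  255.7] [ 1.79923461e+02 -4.98705483e-02 -4.07235504e-01] [ 1.53507941 -4.50939303  5.20103454] [-1.12153389 -0.30101563  0.16648484] 20.83476548995838
88 [[141.8, 135.3], [240.8, 141.1]]
90 [[141.8, 135.3], [241.0, 137.7]]
93 [[141.8, 135.3], [241.0, 132.6]]
```

View pics/top11.png

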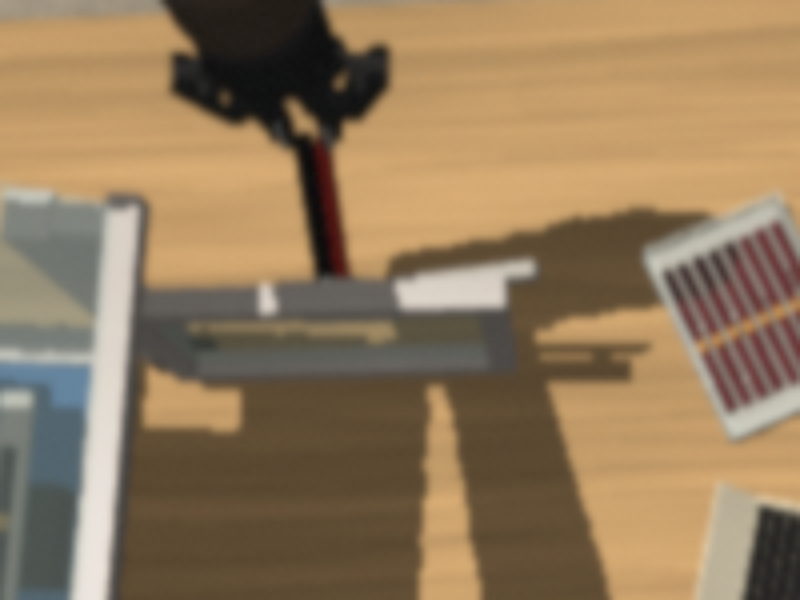

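Call:
carry_out(
  delta_pos=[
    [0,0,0],
    [0,0,0],
    [0,1,0],
    [0,3,0],
    [0,5,0],
    [0,7,0],
    [0,8,0],
    [0,10,0],
    [0,10,0],
    [0,10,0],
  ],
  yaw=[0,0,0,0,0,0,0,0,0,0],
  fingers=[0.4,0.25,0.1,-0.1,-0.3,-0.5,-0.7,-0.9,-1,-1],
)

```text
t: 20.23
eef_pos: [765.7, -69.4, 254.8]
eef_rot: [-180.0, -0.0, -0.4]
wrist_force: [0.0, 0.1, -0.3]
opening: 85.1
```

Run:
```python
from swing import *
from cell import viewer,bot
o=bot.get_obs();print(o['t'],o['eef_pos'],g(o['eef_pos']),o['wrist_force'],o['opening'])
s=viewer.snapshot("top"); c=s["color"][:,:,::-1]
cv2.imwrite("pics/top12.png",cv2.resize(c[60:210,120:320],None,fx=4,fy=4))
s=viewer.snapshot("wrist"); c=s["color"][:,:,::-1]
cv2.imwrite("pics/wrist12.png",c)
```

```text
20.225 [765.74052405 -69.39451812 254.84068488] [ 103.1 -162.2  254.8] [ 0.02870939  0.07225445 -0.26308245] 85.08501968306805
```

View pics/wrist12.png

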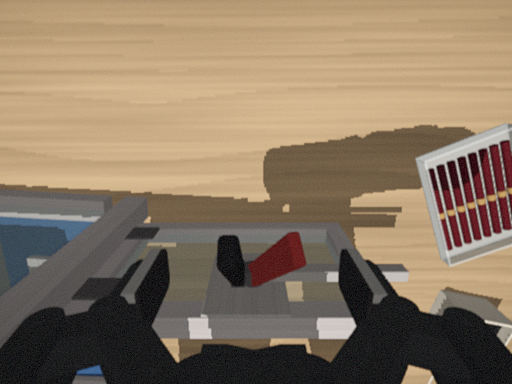

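View pics/top12.png

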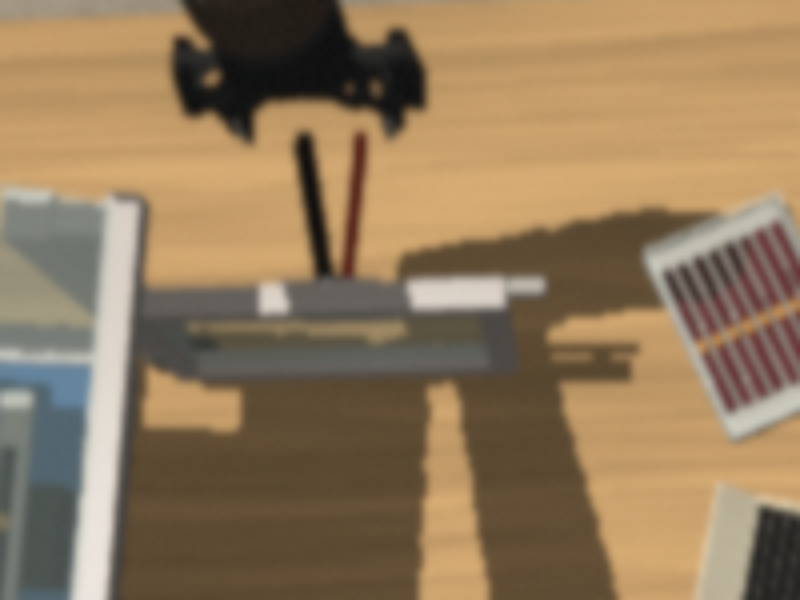

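Lever is back out, bar down, gate stayed put. Withdraw straight up.

Call:
carry_out(
  delta_pos=[
    [0,0,-10],
    [0,0,-25],
    [0,0,-45],
    [0,0,-70],
    [0,0,-95],
    [0,0,-120],
    [0,0,-120],
    [0,0,-120],
  ],
  yaw=[0,0,0,0,0,0,0,0],
  fingers=[-1,-1,-1,-1,-1,-1,-1,-1],
)

```text
t: 21.32
eef_pos: [765.5, -69.2, 374.1]
eef_rot: [-180.0, 0.1, -0.4]
wrist_force: [-0.1, 0.2, 0.2]
opening: 85.5
```

Run:
```python
from swing import *
from cell import viewer,bot
o=bot.get_obs();print(o['t'],o['eef_pos'],o['wrist_force'],o['opening'])
for n in ("top","scene"):
    s=viewer.snapshot(n); c=s["color"][:,:,::-1]
    cv2.imwrite(f"pics/{n}13.png",cv2.resize(c[60:210,120:320],None,fx=4,fy=4) if n=="top" else c)
    b=cv2.imread("pics/%s0.png"%n)
    if n=="top":
        d=cv2.absdiff(c[100:230,270:390],b[100:230,270:390]).max(2); print("diff props",(d>40).sum())
    else:
        d=cv2.absdiff(c[190:350,100:240],b[190:350,100:240]).max(2); print("diff props",(d>40).sum())
```

```text
21.325 [765.50643916 -69.24901058 374.1048037 ] [-0.10365177  0.24542421  0.17702433] 85.54491660020085
diff props 1047
diff props 1202
```

View pics/top13.png

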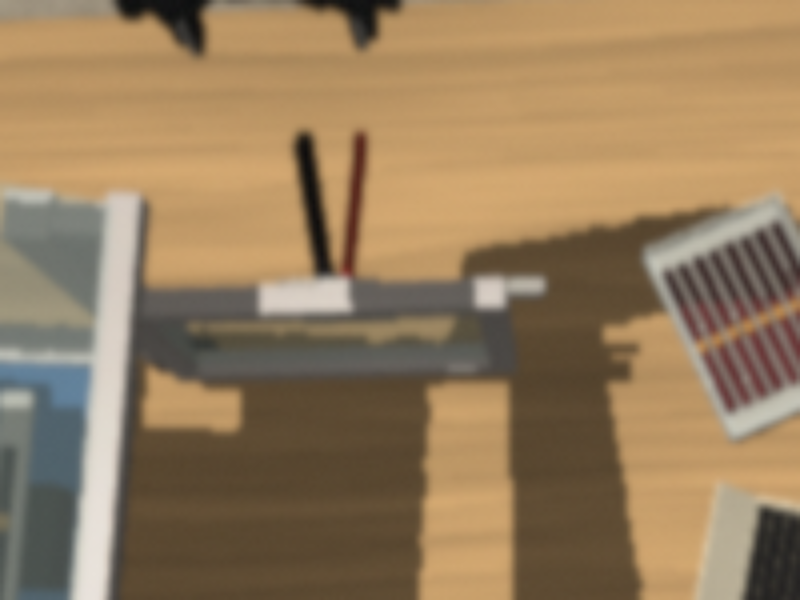

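View pics/scene13.png

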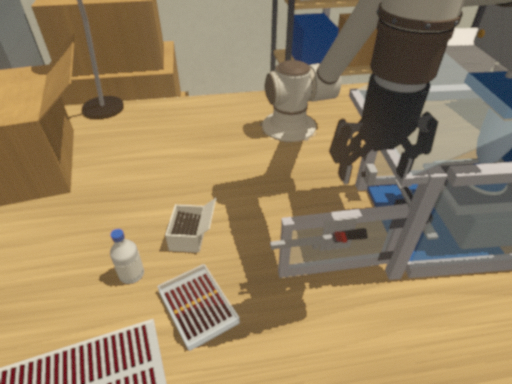

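Run:
```python
from swing import *
from cell import viewer
s=viewer.snapshot("top")
f=lambda u,v:onz(s,(120+u/4,60+v/4),210)
for a,b in [((150,289),(475,277)),((150,318),(505,308))]:
    A,B=f(*a),f(*b); d=B-A; print(A,B,"gate angle",np.degrees(np.arctan2(d[1],d[0]))+3.68+180)
```

```text
[680.06986698  56.14547908 210.        ] [ 679.77081728 -164.90259288  210.        ] gate angle 93.60248620499091
[659.72537589  55.94685428 210.        ] [ 657.36550894 -184.5822762   210.        ] gate angle 93.1178806527266
```

Gate at about 93°, past square; hand in.

```bash
python3 -c "
from cell import job; print(job.hand_in())"
```

```text
the job is handed in; nothing more can be done
None
```

The gate is open at about 93° and the latch bar is back down. I handed the job in at about 21 s of the 64 s allowed.

- **Grip:** The moves only allow an upright tool. I gripped the upper ends of the black grip and red lever with the fingertips, keeping the gripper body just above the visor bar.
- **Unlatching:** I closed the fingers at 20 N, where the bar stopped under the hook. I then pressed the gate in about 8 mm at the grip until the bar slipped free and the lever closed fully. The inward force peaked at about 14 N and the side force at about 22 N, both well under the limits.
- **Swing:** I swung the gate on an arc about its hinge at roughly 12°/s. I then let the lever go gently and lifted straight clear.

**Last checks:**
- The top camera gave gate angles of 93.1° and 93.6° from the two edges of the gate's top rail.
- The lever had returned to its rest position, and the gate did not move when released.
- The wrist force was about 0 with the gripper clear.
- The bottle, pen tray and carton looked unmoved. The before-and-after pixel comparison did flag differences around them; by eye these were the arm's changed shadow, but I did not measure the objects' positions again.
- The cameras disagreed by 2 to 4 mm early on. I split the difference and it caused no trouble.

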